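# Lock the laser-level calibration turntable at its home slot

## Robot

A 6-joint arm with a two-finger parallel gripper is mounted at the origin on the work surface. World frame = base frame: x ahead of the robot, y to its left, z up, the work surface at z = 0. Lengths are in mm, angles in degrees, forces in N, time in s.
With the tool pointing down it reaches from about 300 to 850 mm from the base axis. Payload 4.2 kg.
Tool frame: the origin (TCP) lies on the centre line of the jaws, within the pads' length; the fingertips stand 14 mm ahead of it and the grasp point (between the pads) lies 5 mm behind it; z points along the fingers, y is the line along which they close (so a half turn about z gives the same grasp; the last joint's range is limited). The gripper opens to 91 mm and grips with 3 to 60 N. Pads are 32 mm wide; open, the fingers measure 118 mm over their backs; the gripper's body (76 mm by 178 mm) begins 60 mm behind the grasp point.
Start: joints at [-65.031, 18.312, 89.639, -0, 72.044, -1.146], TCP at [253.11, -516.314, 196.376] pointing down, gripper open.
Joint ranges: [-177.97, 177.97], [-48.28, 115.42], [12.27, 149.76], [-77.06, 257.06], [2.81, 150.46], [-146.56, 146.56]. Speed limits (degrees/s): [147.25, 147.25, 180, 180, 180, 180].

## Interface

Orientations are given as [roll, pitch, yaw] about the fixed x, y, z axes, in that order (R = Rz(yaw) Ry(pitch) Rx(roll)).
In Python, from workcell import env gives the robot as it stands.
- The arm moves only by the tool arm_command, never from a script. Its argument "motion" is a list of rows, each an object with "offset": the shift along the tool's x, y, z in m, a list of three; "spin": the turn about the tool's z in rad. In form: [{"offset": [tx, ty, tz], "spin": spin}, ...]. A call has 1 to 5 rows; each row shifts and turns the commanded pose from where the row before left it, along the tool's axes as they then stand; what a row does not reach is not made up. A row lasts 1/8 s, in which the tool goes at most 62.5 mm and 10.7 degrees, less where a joint would pass 70% of its speed; a pose out of reach is approached as far as the arm can. A call with a gripper value outside its range is refused whole. "jaw" is the finger opening in m, from 0 to 0.0912, set as the call begins (left out, the last holds). The fingers move at their own pace and stop on an object; "newtons" is the grip in N (left out, the last holds). Time passes only in rows, so rows that do not move let the fingers close. It gives the time, the measured TCP pose, the force, the opening and the grip force at its end, in the units of the state.
- env.state(): the state, without advancing time (a new reading comes with each control period).
- env.grab_frame(name): name is "scene" or "side" or "wrist"; returns (picture, depth): 400x640x3 uint8, blue, green, red; 400x640 float32, mm along the optical axis (not along the pixel's ray), 0 where there is no reading.
- env.camera_model(name): a dict with "fx", "fy", "cx", "cy" (pixels), "k1" (the pictures are not rectified: a ray, as slopes to the right and down, at radius r is drawn at 1 + k1 r^2 times it, then the intrinsics apply), "eye" and "rotation" of the camera in the world; the wrist camera has in their place "hand_eye" (4x4, takes a point from camera to tool coordinates, whose origin is the TCP and whose axes are the flange's). Camera axes: x right, y down, z forward; pixel columns grow to the right and rows downward; lengths in mm; the calibration is good to about 2 mm. A picture is of the moment at which its call begins: read the wrist's pose just before it. camera_model takes no time and is no camera call.
- env.job_done(): hands the job in; it is judged then, once.
Trained networks look in the newest picture that a camera, given by its name, has taken for a name from the list of things; names that differ only in an ending like _2 or _b are one class to them, and where a whole thing is asked for, a point or a joint stands for the part that bears it (a point fixed in the world has none). Each returns a list of dicts, best first, with "score" (0 to 1); they miss things now and then, are a little off and sometimes report something else, mostly with a low value. They report only what shows in the picture. A call takes as long as a camera call. They do not tell look-alikes from the thing itself.
- env.boxes_of(camera, target): "bbox" ([left, top, right, bottom] in pixels, round what is visible of it).
- env.pinpoint(camera, target): "location" ([column, row] in pixels: a listed point, or the origin of a listed thing).
The state is a dict: "time_s": time; "qpos": joint angles; "qvel": joint speeds; "effort": joint torques, N m; "ee_pos": TCP position; "ee_rot": TCP orientation; "force": force on the tool from outside, world axes, zero at the start; "torque": the same for the moment, N m; "gripper_width": finger opening in mm; "gripper_force": force on a finger pad.
Only numpy, scipy, OpenCV 4.12 (cv2) and the standard library are available. Lean on these libraries where they do the work, as an engineer would, in place of code of your own. Each camera call takes 0.05 s, during which the arm holds its last target. There are 200 camera calls.

## Task

Lock the calibration turntable at home for the laser level standing on it: push its upright yellow handles round until the slot in the steel disc is lined up with the brass bolt, then push the bolt's red knob to send the bolt fully home into the slot. Push gently with the outside of the fingers without gripping or forcing anything, do not touch the laser level, which must ride along standing where it is, and leave the other tools and parts where they are.

Things in the scene. Friction and masses are not known exactly. Their poses are not given: they have to be found in the camera images.
- fixture: rotary calibration fixture screwed to the bench: grey base plate 15 mm thick under a turning plate. Origin on the bench (z = 0) below the vertical turning axis; x, y level along the base plate's edges (x -120 to 120, y -220 to 120 mm). The bolt slides on the -y side, along y; +y is the way in, to the axis. Its guide: x +-25, y -142 to -106 mm, top 66 mm above the bench
- index_plate: the turning index plate with its two handles: a bright steel disc with one slot. Origin on the turning axis at the disc's underside, 45 mm above the bench; its -y axis points to the slot, z up
- bolt: the brass shot bolt with its red knob. Origin at the middle of its nose's tip, on its underside, 45.5 mm above the bench; +y points to the turning axis, z up
- plate_turn (a joint): angle of the index plate, rad, growing counter-clockwise seen from above; 0 (or a whole turn, 6.283) = slot exactly in line with the bolt. Starts anywhere from 0.7 to 5.58, turns freely both ways within -6.4 to 12.6. Bright steel disc, 200 mm across, 12 mm thick, top face 57 mm above the bench. About 2 N at a handle turns it; it stays where it is left, without spring or detent
- slot_mouth (a point): middle of the slot's mouth on the disc's rim, at its top face (100 mm from the turning axis, 57 mm above the bench); turns with the plate. The one slot: 15 mm wide, cut 30 mm in from the rim, mouth chamfered 3 mm each side, a broad red mark along each side. A 144 mm round aluminium table lies on the disc (top 66 mm above the bench) and covers the slot's inmost 2 mm
- slot_end (a point): point inside the slot 74 mm from the turning axis, at the disc's top face, where the bolt's tip stands when the bolt is fully home; turns with the plate
- handle_a (a point): yellow upright turning handle on the disc, round, 16 mm diameter (foot washer 19 mm, 4 mm thick), 72 mm tall, free to push from any side. Origin at its foot on the disc's top face, 57 mm above the bench, 86 mm from the turning axis; top 129 mm above the bench. A quarter turn counter-clockwise (seen from above) from the slot; turns with the plate
- handle_b (a point): the second turning handle, the same as handle_a, across the plate from it: a quarter turn clockwise (seen from above) from the slot
- bolt_travel (a joint): travel of the shot bolt, m: 0 = drawn back, 0.032 = fully home on its stop. Flat brass bar 12 mm wide (nose tapers to 7 mm over the last 9 mm), 11 mm thick, 97 mm long, level with the disc. Drawn back, its tip is 6 mm outside the rim, which blocks it if the slot is not there. Slides with about 3 N plus 12 N per m/s, no spring, stays where left. Starts at 0 to 0.003
- bolt_tip (a point): middle of the tip of the bolt's nose, on its top edge (56.5 mm above the bench); with the bolt drawn right back it is 106 mm from the turning axis; moves with the bolt
- knob (a point): red upright push knob on the bolt, round, 16 mm diameter, on an 11 mm neck. Origin at its foot on the bolt's top face, 56.5 mm above the bench, 72 mm behind the bolt's tip; red part 63.5 to 107.5 mm above the bench. Bolt drawn back: 178 mm from the turning axis; fully home: 146 mm. Pushed from behind (the side away from the plate)
- laser_level: cross-line laser level, standing loose on three feet in the middle of the aluminium table and carried round with it: black round base 76 mm across with a black box-shaped head, 76 mm tall in all (top 142 mm above the bench), 0.4 kg. Origin between its feet, z up
- laser_module: bystander: brass laser module, 22 mm diameter, 36 mm tall, standing on the fixture's base plate beside the bolt, about 85 mm to its fixture +x side. Origin at its foot
- battery_cell: bystander: blue battery cell, 18 mm diameter, 65 mm tall, standing on the fixture's base plate beside the bolt, about 85 mm to its fixture -x side. Origin at its foot
- screwdriver: bystander: green-handled screwdriver, 190 mm, lying on the bench to the left, nearer the robot
- pliers: bystander: yellow-handled pliers, 155 mm, lying on the bench to the right, nearer the robot
- glue_bottle: bystander: green squeeze bottle, 42 mm diameter, 100 mm tall, standing to the left or right of the fixture
- spray_can: bystander: purple spray can, 52 mm diameter, 170 mm tall, standing to the left or right of the fixture
- tape_roll: bystander: roll of brown tape, 84 mm diameter, 30 mm tall, lying to the left or right of the fixture
Not all that is in view belongs to the job. What is meant by the laser_level is not pink, and is the larger of those in its own colour.

How it is judged:
By the outcome, as a careful person would: the job done as asked, in the order asked, and still so for the second after the job is handed in, with the robot touching nothing.
It also fails if it takes over 64 s, if anything falls off the work surface, if the arm or the gripper's body presses on something with over 40 N, if the wrist force passes 120 N, or if a joint passes its speed limit or range.

## Working session

There is one attempt and no reset: what is moved stays moved. The work goes in short steps, Python scripts to look and compute and a tool call to move; the robot and the scene stay as the last step left them, time stands still between calls to the robot, and variables do not carry over. Pictures are saved under pics/ and viewed, at most 10 in all, crops included, and the job is handed in when it is done.

Besides the shell and the picture viewer there is one more tool, called as name(argument=value, ...) on one line, values as JSON. arm_command: Moves the arm, as the interface text tells. Its arguments: {"type":"object","properties":{"motion":{"type":"array"},"jaw":{"type":"number"},"newtons":{"type":"number"}},"required":["motion"]}

```bash
ls; mkdir -p pics; cat > h.py <<'E'
import numpy as np, cv2
from workcell import env
from scipy.spatial.transform import Rotation as R
def cam(n):
    m=env.camera_model(n)
    if 'eye' in m: return m,np.array(m['rotation']),np.array(m['eye'])
    s=env.state(); T=np.array(m['hand_eye']); Rt=R.from_euler('xyz',s['ee_rot'],degrees=True).as_matrix()
    return m,Rt@T[:3,:3],Rt@T[:3,3]+np.array(s['ee_pos'])
def ray(m,px):
    d=np.array([(px[0]-m['cx'])/m['fx'],(px[1]-m['cy'])/m['fy']]);u=d.copy()
    for _ in range(20): u=d/(1+m['k1']*(u@u))
    return np.array([u[0],u[1],1.])
def at_z(n,px,z):
    m,Rm,e=cam(n); d=Rm@ray(m,px); return e+d*(z-e[2])/d[2]
def at_d(n,px,dep):
    m,Rm,e=cam(n); return e+Rm@ray(m,px)*dep
def proj(n,p):
    m,Rm,e=cam(n); q=Rm.T@(np.array(p)-e); u=q[:2]/q[2]; u=u*(1+m['k1']*(u@u)); return u*[m['fx'],m['fy']]+[m['cx'],m['cy']]
E
python3 - <<'E'
from h import *
print(env.state())
for n in ['scene','side','wrist']:
    print(n,env.camera_model(n))
    p,d=env.grab_frame(n); cv2.imwrite(f'pics/{n}0.png',p)
    if n!='wrist':
      for t,z in [('slot_mouth',57),('handle_a',57),('handle_b',57),('bolt_tip',56.5),('knob',56.5),('laser_level',66),('fixture',0),('laser_module',15),('battery_cell',15),('index_plate',45),('bolt',45.5)]:
        for r in env.pinpoint(n,t)[:3]: print(n,t,round(r['score'],2),np.round(r['location']),np.round(at_z(n,r['location'],z)))
print(env.state()['time_s'])
E
```

```text
pics
{'time_s': 0.0, 'qpos': array([-6.50300601e+01,  1.83524072e+01,  8.97065705e+01, -6.48610213e-04,
        7.20437876e+01, -1.14413008e+00]), 'qvel': array([ 0.05541482,  0.02349558, -0.01981952,  0.05760746, -0.09817664,
        0.05396371]), 'effort': array([ 1.15032813e-03, -4.12455797e+01, -2.31972080e+01,  7.27585796e-02,
        4.55161231e-02, -1.21558742e-04]), 'ee_pos': array([ 252.87795457, -515.8092182 ,  195.51151849]), 'ee_rot': array([-1.79897243e+02, -1.43542929e-03,  2.61142692e+01]), 'force': array([ 1.11170723, -0.04621873, -0.53596488]), 'torque': array([-0.00473521, -0.04302704,  0.01204151]), 'gripper_force': 0.0, 'gripper_width': 90.99500417626359}
scene {'fx': 394.65034978603836, 'fy': 394.65034978603836, 'cx': 318.24392708192016, 'cy': 201.55846552112257, 'k1': -0.07636946147610772, 'eye': array([1164.07165812, -814.03002732,  850.62456392]), 'rotation': array([-1.25970396e+02,  1.00300334e-01,  3.89777565e+01])}Traceback (most recent call last):
  File "<stdin>", line 8, in <module>
  File "h.py", line 14, in at_z
    m,Rm,e=cam(n); d=Rm@ray(m,px); return e+d*(z-e[2])/d[2]
                                                       ~^^^
IndexError: invalid index to scalar variable.
```

```bash
sed -i "s/np.array(m\['rotation'\])/R.from_euler('xyz',m['rotation'],degrees=True).as_matrix()/" h.py
python3 - <<'E'
from h import *
for n in ['scene','side','wrist']:
    p,d=env.grab_frame(n); cv2.imwrite(f'pics/{n}0.png',p); np.save(n,d)
    if n!='wrist':
      print(env.camera_model(n)['eye'])
      for t,z in [('slot_mouth',57),('handle_a',57),('handle_b',57),('bolt_tip',56.5),('knob',56.5),('laser_level',66),('fixture',0),('laser_module',15),('battery_cell',15),('index_plate',45),('bolt',45.5)]:
        for r in env.pinpoint(n,t)[:3]: print(n,t,round(r['score'],2),np.round(r['location']),np.round(at_z(n,r['location'],z)))
print(env.state()['time_s'])
E
```

```text
[1164.07165812 -814.03002732  850.62456392]
scene slot_mouth 0.55 [304. 216.] [488. -55.  57.]
scene handle_a 0.73 [333. 232.] [611. -61.  57.]
scene handle_a 0.6 [332. 198.] [499.  83.  57.]
scene handle_b 0.73 [333. 232.] [611. -61.  57.]
scene handle_b 0.6 [332. 198.] [499.  83.  57.]
scene bolt_tip 0.65 [331. 236.] [620. -80.  56.]
scene knob 0.51 [328. 248.] [ 644. -130.   56.]
scene laser_level 0.81 [321. 176.] [390. 156.  66.]
scene laser_level 0.7 [351. 190.] [528. 154.  66.]
scene laser_level 0.69 [334. 208.] [547.  27.  66.]
scene fixture 0.62 [334. 228.] [563.  12.  -0.]
scene laser_module 0.52 [354. 265.] [ 721. -102.   15.]
scene battery_cell 0.53 [290. 257.] [ 552. -194.   15.]
scene index_plate 0.78 [331. 216.] [547.  13.  45.]
scene bolt 0.64 [191. 261.] [ 362. -413.   46.]
scene bolt 0.54 [329. 235.] [603. -70.  45.]
[  62.94498096  940.09250321 1090.02352409]
side slot_mouth 0.89 [340. 192.] [463. -43.  57.]
side handle_a 0.96 [299. 172.] [619. -67.  57.]
side handle_a 0.75 [307. 217.] [505.  98.  57.]
side handle_b 0.96 [299. 172.] [619. -67.  57.]
side handle_b 0.75 [307. 217.] [505.  98.  57.]
side knob 0.37 [302. 154.] [ 652. -148.   56.]
side laser_level 0.77 [339. 282.] [324. 264.  66.]
side laser_level 0.76 [303. 192.] [560.  20.  66.]
side laser_level 0.76 [291. 266.] [456. 276.  66.]
side fixture 0.86 [304. 208.] [555.  19.   0.]
side laser_module 0.65 [275. 168.] [720. -85.  15.]
side battery_cell 0.53 [330. 164.] [ 568. -191.   15.]
side index_plate 0.8 [303. 193.] [568.   3.  45.]
side index_plate 0.29 [421. 156.] [ 300. -341.   45.]
side bolt 0.69 [349. 143.] [ 545. -286.   46.]
1.35
```

View pics/scene0.png

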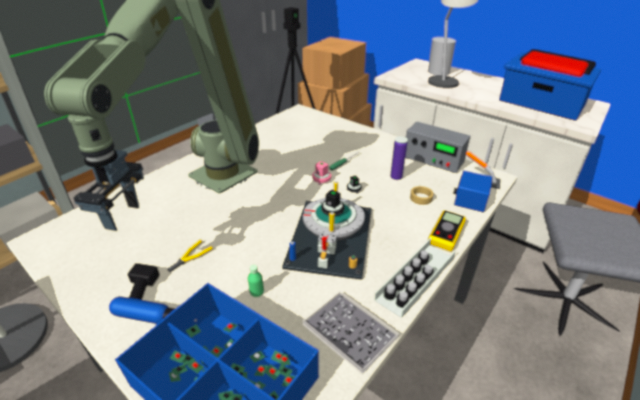

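View pics/side0.png

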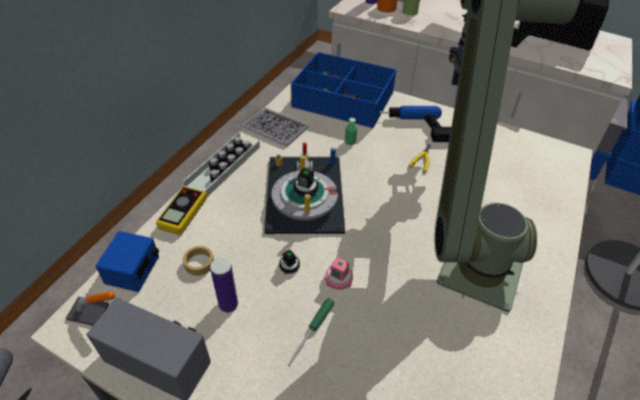

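Laser-level candidates in the scene picture are the pink one (321,174), a small black one (354,184) and the large black one on the turntable (334,203). The description fits the last. In the side picture the slot's red mark is at (333,190), the handles are at (303,165) and (307,210), and the bolt and knob are at about (304,152). Next I'll move the wrist camera over the fixture.

```bash
python3 - <<'E'
from h import *
m=env.camera_model('wrist');print(m)
a=cv2.imread('pics/scene0.png')[185:280,270:400];cv2.imwrite('pics/c0.png',cv2.resize(a,None,fx=6,fy=6,interpolation=2))
T=np.array(m['hand_eye'])
# optical axis hitting axis point at z=60 with tool z=480, yaw 26
for yaw in (26.1,):
  Rt=R.from_euler('xyz',[180,0,yaw],degrees=True).as_matrix()
  for z in(420,480):
    e=Rt@T[:3,3]; d=Rt@T[:3,:3]@[0,0,1.]; print(d)
    off=e+d*(60-(z+e[2]))/d[2]
    tgt=np.array([590,-35])-off[:2]; s=env.state()['ee_pos']
    print(z,tgt, Rt.T@(np.r_[tgt,z]-s))
E
```

```text
{'fx': 300.04732408264624, 'fy': 300.04732408264624, 'cx': 317.5355821841817, 'cy': 202.05710566989382, 'k1': -0.05861858863602205, 'hand_eye': array([[-3.65366930e-04, -9.66666196e-01, -2.56039706e-01,
         7.29919748e+01],
       [ 9.99999566e-01, -1.33813983e-04, -9.21784051e-04,
         7.16071839e-01],
       [ 8.56795790e-04, -2.56039932e-01,  9.66665826e-01,
        -1.87583186e+02],
       [ 0.00000000e+00,  0.00000000e+00,  0.00000000e+00,
         1.00000000e+00]])}
[-0.23033625 -0.11181411 -0.96666583]
420 [654.61378456  -3.13010184] [ 586.31410468 -284.21789657 -223.6240217 ]
[-0.23033625 -0.11181411 -0.96666583]
480 [668.91052947   3.81009023] [ 602.20623819 -284.16068234 -283.6240217 ]
```

View pics/c0.png

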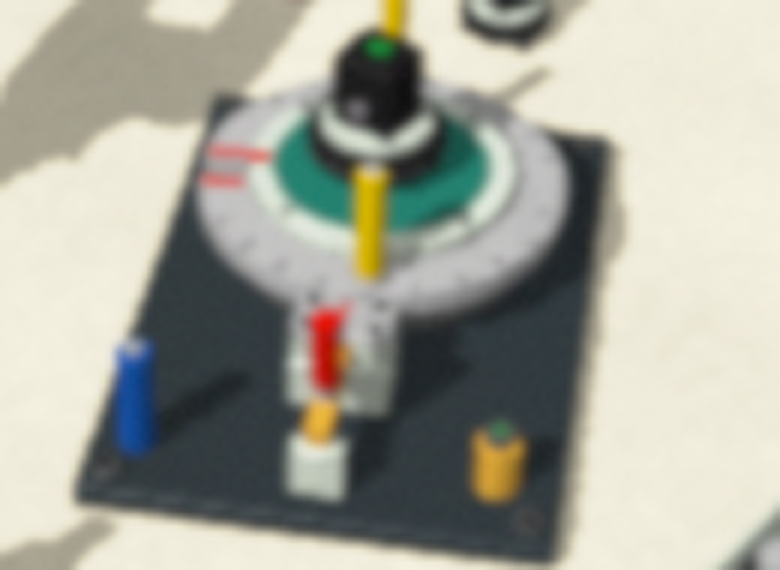

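The crop shows the large black laser level on the turntable (380,110). The slot's red marks are at (235,165), a handle at (370,220), the red knob at (325,350) and a rear grey block at (315,465).

arm_command(motion=[{"offset":[0.04,-0.02,-0.04],"spin":0},{"offset":[0.048,-0.024,-0.03],"spin":0},{"offset":[0.05,-0.024,-0.02],"spin":0},{"offset":[0.05,-0.024,-0.02],"spin":0},{"offset":[0.05,-0.024,-0.02],"spin":0}], jaw=0, newtons=5)

```text
time_s: 1.98
ee_pos: [416.6, -305.9, 327.2]
ee_rot: [180.0, -0.0, 26.1]
force: [0.4, -0.7, 0.2]
gripper_width: 44.3
gripper_force: 0.0
```

arm_command(motion=[{"offset":[0.05,-0.024,-0.02],"spin":0},{"offset":[0.05,-0.024,-0.02],"spin":0},{"offset":[0.05,-0.024,-0.02],"spin":0},{"offset":[0.05,-0.024,-0.02],"spin":0},{"offset":[0.05,-0.024,-0.014],"spin":0}])

```text
time_s: 2.6
ee_pos: [588.4, -88.0, 421.5]
ee_rot: [179.9, -0.1, 26.1]
force: [0.3, -0.9, 0.4]
gripper_width: 0.6
gripper_force: 0.0
```

arm_command(motion=[{"offset":[0.05,-0.024,0],"spin":0},{"offset":[0.048,-0.024,0],"spin":0},{"offset":[0,0,0],"spin":0},{"offset":[0,0,0],"spin":0}])

```text
time_s: 3.1
ee_pos: [654.1, -3.6, 420.1]
ee_rot: [180.0, 0.1, 26.1]
force: [0.5, 0.6, -0.4]
gripper_width: 0.7
gripper_force: 0.0
```

```bash
cat > look.py <<'E'
from h import *
import sys
p,d=env.grab_frame('wrist'); cv2.imwrite(sys.argv[1],p); np.save('wd',d)
for t,z in [('slot_mouth',57),('handle_a',57),('bolt_tip',56.5),('knob',56.5),('laser_level',66),('fixture',0),('laser_module',15),('battery_cell',15),('index_plate',45)]:
    for r in env.pinpoint('wrist',t)[:2]: print(t,round(r['score'],2),np.round(r['location'],1),np.round(at_z('wrist',r['location'],z),1))
s=env.state();print(s['time_s'],s['ee_pos'],s['ee_rot'],s['force'],s['qpos'])
E
python3 look.py pics/w1.png
```

```text
handle_a 0.65 [332.4 201.6] [601.5 -61.9  57. ]
knob 0.75 [384.2 204.6] [ 639.7 -153.7   56.5]
laser_level 0.92 [165.7 244.9] [380. 196.  66.]
laser_level 0.71 [287.1 207.3] [556.4  11.4  66. ]
fixture 0.95 [292.3 200.7] [554.5   5.7   0. ]
fixture 0.55 [ 93.2 211.7] [339.3 389.7   0. ]
laser_module 0.61 [375.9 151.9] [720.7 -99.5  15. ]
index_plate 0.7 [286.5 203.5] [556.7  15.6  45. ]
3.6 [654.07443113  -3.69807825 420.57606024] [ 1.79986839e+02 -1.33346514e-02  2.60836824e+01] [ 0.3204277   0.56337277 -0.58102291] [-1.32836248e+00  2.46966244e+01  4.85785593e+01 -5.78896780e-03
  1.06706919e+02  6.25862916e+01]
```

View pics/w1.png

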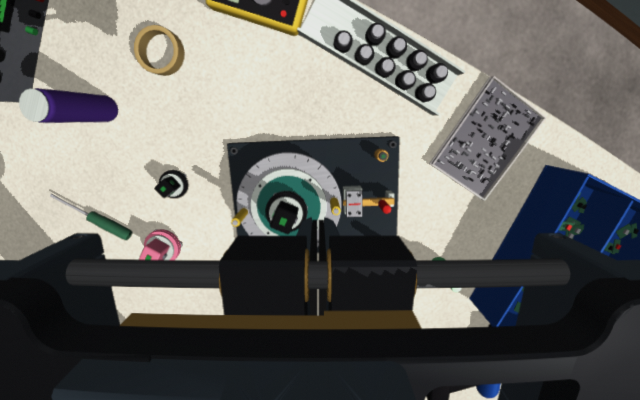

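The wrist picture shows the fixture at columns 225–398 and rows 138–235, partly hidden by the gripper. Handles are at (238,217) and (335,205), the knob at (387,208), and the slot marks are hidden. I'll back off along tool -x and go lower.

arm_command(motion=[{"offset":[-0.04,-0.01,0.04],"spin":0},{"offset":[-0.04,-0.01,0.04],"spin":0},{"offset":[-0.03,0,0.03],"spin":0},{"offset":[0,0,0],"spin":0},{"offset":[0,0,0],"spin":0}])

```text
time_s: 4.22
ee_pos: [547.9, -33.8, 311.6]
ee_rot: [179.9, -0.2, 26.1]
force: [-0.2, 0.0, -0.1]
gripper_width: 0.4
gripper_force: 0.0
```

```bash
python3 look.py pics/w2.png; python3 -c "
import cv2;a=cv2.imread('pics/w2.png')[10:240,150:470];cv2.imwrite('pics/w2c.png',cv2.resize(a,None,fx=2.5,fy=2.5,interpolation=2))"
```

```text
slot_mouth 0.97 [303.8 221.4] [472.7 -47.9  57. ]
handle_a 0.8 [352.7 146.2] [607.8 -62.4  57. ]
handle_a 0.65 [235.7 158.7] [515.9  84.2  57. ]
bolt_tip 0.74 [363.4 153. ] [605.6 -81.   56.5]
knob 0.63 [412.6 149.2] [ 642.4 -143.3   56.5]
laser_level 0.92 [139.  212.3] [375.3 187.1  66. ]
laser_level 0.87 [149.2 131.8] [498.1 210.5  66. ]
fixture 0.38 [64.6 37. ] [561.7 422.4   0. ]
laser_module 0.73 [407.2  87.6] [ 721.5 -101.7   15. ]
battery_cell 0.67 [411.5 199.2] [ 571.4 -196.9   15. ]
index_plate 0.38 [406.6 203.8] [ 564.  -181.7   45. ]
4.725 [546.93338349 -33.75269277 310.34885175] [ 1.79993048e+02 -3.98957093e-03  2.61223903e+01] [-0.09713431  0.50631988  0.56375007] [-4.73138571e+00  1.30328738e+01  8.08312914e+01 -3.93115470e-03
  8.61288444e+01  5.91464894e+01]
```

View pics/w2c.png

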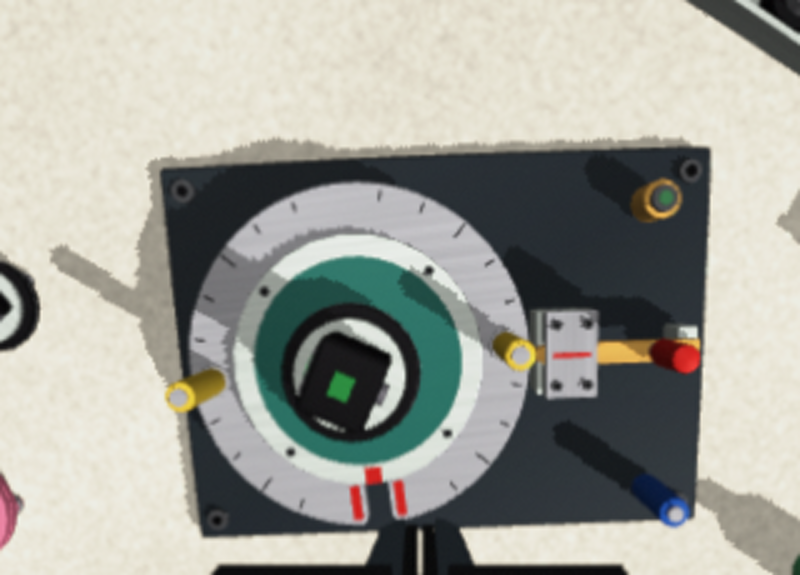

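The slot marks show at crop (357,503) and (400,498), the handle tops at (520,354) and (180,397), and the knob top at (685,357). The rear grey block is at (683,332) behind the knob. I'll fit the fixture from the plate corners.

```bash
python3 - <<'E'
from h import *
f=lambda c,z: at_z('wrist',(np.array(c)+.5)/2.5-.5+[150,10],z)
W=np.array([f(c,15)[:2] for c in [(162,170),(710,148),(697,517),(205,535)]])
F=np.array([(120,120),(120,-220),(-120,-220),(-120,120)],float)
a=(F-F.mean(0));b=W-W.mean(0)
yaw=np.arctan2((a[:,0]*b[:,1]-a[:,1]*b[:,0]).sum(),(a*b).sum()); c,s=np.cos(yaw),np.sin(yaw);M=np.array([[c,-s],[s,c]])
o=W.mean(0)-M@F.mean(0); print('yaw',np.degrees(yaw),'o',o,'res',np.round(W-(F@M.T+o),1).tolist())
tofix=lambda p:np.round(M.T@(p[:2]-o),1)
for n,q,z in [('hA',(520,354),129),('hB',(180,397),129),('knobtop',(685,357),107.5),('markL',(357,503),57),('markR',(400,498),57),('mouth',(381,521),57),('redline1',(555,355),66),('redline2',(592,354),66),('rearblockTL',(664,325),40),('rearblockTR',(697,325),40),('level base ctr',(350,372),70)]:
    p=f(q,z); print(n,np.round(p,1),'fix',tofix(p),np.degrees(np.arctan2(*tofix(p)[::-1])).round(1))
# disc outer ring fit
C=np.array([f(q,57)[:2] for q in [(357,182),(190,340),(527,330),(250,478),(490,460),(240,230),(470,230)]])
A=np.c_[2*C,np.ones(len(C))];x=np.linalg.lstsq(A,(C**2).sum(1),rcond=None)[0];print('disc',x[:2],np.sqrt(x[2]+x[0]**2+x[1]**2))
hA,hB=f((520,354),129),f((180,397),129);print('mid',(hA+hB)/2,np.linalg.norm(hA-hB),np.degrees(np.arctan2(*(hA-hB)[1::-1])))
D=np.load('wd.npy')
for q in [(683,330),(690,318),(572,330),(685,357),(520,354),(180,397)]:
    u=(np.array(q)+.5)/2.5-.5+[150,10]; print(q,at_d('wrist',u,D[int(round(u[1])),int(round(u[0]))]).round(1))
E
```

```text
yaw 28.512519655200293 o [557.37389217   9.54234049] res [[-0.8, -3.1], [-4.6, 1.9], [1.1, 2.3], [4.3, -1.2]]
hA [604.  -60.8 129. ] fix [  7.4 -84.1] -85.0
hB [511.2  81.1 129. ] fix [-6.4 84.9] 94.3
knobtop [ 640.5 -142.1  107.5] fix [   0.6 -172.9] -89.8
markL [478.3 -25.   57. ] fix [-86.    7.4] 175.1
markR [492.8 -47.3  57. ] fix [-83.9 -19.1] -167.2
mouth [474.3 -43.2  57. ] fix [-98.2  -6.7] -176.1
redline1 [610.9 -89.1  66. ] fix [  -0.  -112.2] -90.0
redline2 [ 620.9 -107.9   66. ] fix [  -0.2 -133.5] -90.1
rearblockTL [ 656.1 -144.9   40. ] fix [  13.  -182.8] -85.9
rearblockTR [ 665.1 -163.    40. ] fix [  12.3 -203. ] -86.5
level base ctr [551.  12.  70.] fix [-4.4  5.2] 130.2
disc [557.40530557  10.80812535] 98.51855943868135
mid [557.63113306  10.1278854  129.        ] 169.52992115352674 -56.804129736384255
(683, 330) [ 658.3 -155.6   43.8]
(690, 318) [ 670.  -166.2   12.9]
(572, 330) [627.8 -92.1  60.7]
(685, 357) [ 640.6 -142.9  105.2]
(520, 354) [604.  -61.2 126.3]
(180, 397) [510.9  81.3 127.9]
```

Axis ≈ (557.5, 10.2), bolt direction −61.4°, handle_a at −56.8°. The two handles are 169.5 mm apart against 172 mm expected, which agrees. The plate needs about +85.4° counter-clockwise, so I'll approach behind handle_a with closed fingers.

arm_command(motion=[{"offset":[0.0025,0.027,0.03],"spin":-0.062},{"offset":[0.0027,0.027,0.04],"spin":-0.062},{"offset":[0,0,0.05],"spin":0},{"offset":[0,0,0.045],"spin":0},{"offset":[0,0,0],"spin":0}])

```text
time_s: 5.35
ee_pos: [574.0, -78.8, 142.1]
ee_rot: [-179.7, 0.4, 33.2]
force: [-0.5, -0.2, 0.2]
gripper_width: 0.3
gripper_force: 0.0
```

arm_command(motion=[{"offset":[0,0,0.025],"spin":0},{"offset":[0,0,0.015],"spin":0},{"offset":[0,0,0],"spin":0}])

```text
time_s: 5.72
ee_pos: [576.6, -79.0, 105.7]
ee_rot: [-180.0, 0.0, 33.2]
force: [0.1, -0.4, 0.7]
gripper_width: 0.7
gripper_force: 0.0
```

arm_command(motion=[{"offset":[0.005,0,0],"spin":0},{"offset":[0.004,0,0],"spin":0},{"offset":[0.003,0.0008,0],"spin":-0.035},{"offset":[0.0045,0.001,0],"spin":-0.052},{"offset":[0.0061,0.0015,0],"spin":-0.07}])

```text
time_s: 6.35
ee_pos: [597.2, -69.3, 106.0]
ee_rot: [179.9, 0.0, 42.4]
force: [-1.9, -2.3, 3.0]
gripper_width: 0.6
gripper_force: 1.4
```

arm_command(motion=[{"offset":[0.0061,0.0015,0],"spin":-0.07},{"offset":[0.0061,0.0015,0],"spin":-0.07},{"offset":[0.0061,0.0015,0],"spin":-0.07},{"offset":[0.0061,0.0015,0],"spin":-0.07},{"offset":[0.0061,0.0015,0],"spin":-0.07}])

```text
time_s: 6.98
ee_pos: [622.4, -50.6, 105.9]
ee_rot: [180.0, 0.0, 62.5]
force: [-1.4, -2.4, 2.3]
gripper_width: 0.3
gripper_force: 1.4
```

arm_command(motion=[{"offset":[0.0061,0.0015,0],"spin":-0.07},{"offset":[0.0061,0.0015,0],"spin":-0.07},{"offset":[0.0061,0.0015,0],"spin":-0.07},{"offset":[0.0061,0.0015,0],"spin":-0.07},{"offset":[0.0061,0.0015,0],"spin":-0.07}])

```text
time_s: 7.6
ee_pos: [639.5, -24.6, 105.8]
ee_rot: [-180.0, 0.1, 82.5]
force: [-2.1, -1.9, 1.3]
gripper_width: 0.6
gripper_force: 1.5
```

arm_command(motion=[{"offset":[0.0061,0.0015,0],"spin":-0.07},{"offset":[0.0061,0.0015,0],"spin":-0.07},{"offset":[0.0061,0.0015,0],"spin":-0.07},{"offset":[0.0061,0.0015,0],"spin":-0.07},{"offset":[0.0046,0.0011,0],"spin":-0.052}])

```text
time_s: 8.22
ee_pos: [646.5, 4.2, 105.7]
ee_rot: [-180.0, 0.1, 101.5]
force: [-2.0, -3.3, 2.1]
gripper_width: 0.4
gripper_force: 1.5
```

arm_command(motion=[{"offset":[0.003,0.0008,0],"spin":-0.035},{"offset":[0.003,0.0008,0],"spin":-0.035},{"offset":[0.003,0.0008,0],"spin":-0.035},{"offset":[0.0015,0.0004,0],"spin":-0.0175},{"offset":[0,0,0],"spin":0}])

```text
time_s: 8.85
ee_pos: [646.7, 15.8, 105.3]
ee_rot: [180.0, -0.0, 108.4]
force: [-1.3, -2.3, 1.3]
gripper_width: 0.8
gripper_force: 0.9
```

arm_command(motion=[{"offset":[-0.008,0,0],"spin":0},{"offset":[-0.004,0,-0.03],"spin":0},{"offset":[0,0,-0.05],"spin":0},{"offset":[-0.03,-0.026,-0.045],"spin":0},{"offset":[-0.03,-0.025,-0.045],"spin":0}])

```text
time_s: 9.48
ee_pos: [621.2, -69.4, 276.7]
ee_rot: [179.9, -0.0, 108.4]
force: [0.7, -0.6, 1.6]
gripper_width: 0.5
gripper_force: 0.0
```

arm_command(motion=[{"offset":[-0.025,-0.025,-0.035],"spin":0},{"offset":[0,0,0],"spin":0},{"offset":[0,0,0],"spin":0},{"offset":[0,0,0],"spin":0}])

```text
time_s: 9.98
ee_pos: [605.0, -99.5, 308.4]
ee_rot: [-179.9, -0.1, 108.4]
force: [0.6, 0.0, -1.0]
gripper_width: 0.7
gripper_force: 0.0
```

```bash
python3 look.py pics/w3.png; python3 -c "
import cv2;a=cv2.imread('pics/w3.png')[10:240,150:470];cv2.imwrite('pics/w3c.png',cv2.resize(a,None,fx=2.5,fy=2.5,interpolation=2))"
```

```text
slot_mouth 0.96 [314.  162.8] [595.8 -86.5  57. ]
handle_a 0.73 [373.3  90.2] [642.5  35.9  57. ]
handle_a 0.64 [250.   90.8] [479.5 -19.   57. ]
bolt_tip 0.82 [322.7 162.3] [608.  -82.2  56.5]
knob 0.87 [331.1 206.6] [ 641.9 -142.4   56.5]
laser_level 0.74 [307.3  89.9] [556.2   5.8  66. ]
fixture 0.52 [118.4 267.5] [ 309.4 -395.7    0. ]
laser_module 0.78 [381.7 191.2] [ 718.4 -102.    15. ]
battery_cell 0.5 [275.6 213.2] [ 562.8 -193.8   15. ]
10.475 [ 605.18853883 -100.42927876  310.37996698] [1.79992575e+02 1.06792765e-02 1.08370477e+02] [-0.32646664 -0.27365112 -0.22980066] [-1.04930094e+01  1.94407809e+01  7.18678929e+01 -5.76982569e-03
  8.86796683e+01 -2.88633542e+01]
```

View pics/w3c.png

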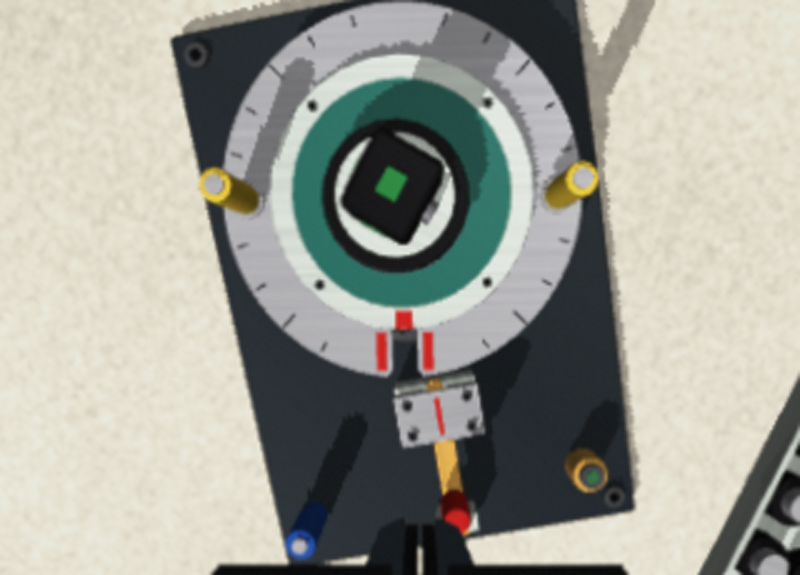

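The slot marks are at (382,352) and (428,350), the handle tops at (216,185) and (583,178), and the guide's red line runs from (435,400) to (442,433). The slot is still about 10° short of the bolt, and the laser level stands in the middle. Next I measure exactly.

```bash
cat > meas.py <<'E'
from h import *
# segment from an image: handle tops via yellow, here from crop picks
def go(off,picks):
    f=lambda c,z: at_z('wrist',(np.array(c)+.5)/2.5-.5+off,z)[:2]
    ang=lambda v:np.degrees(np.arctan2(v[1],v[0]))
    A,B=f(picks['A'],129),f(picks['B'],129);mid=(A+B)/2
    mL,mR=f(picks['mL'],57),f(picks['mR'],57); ms=(mL+mR)/2
    l1,l2=f(picks['l1'],66),f(picks['l2'],66)
    print('A',A,'B',B,'mid',mid,np.linalg.norm(A-B))
    print('handle dir-90',ang(A-B)-90,'slot dir',ang(ms-mid),np.linalg.norm(ms-mid))
    print('line dir from axis',ang(l1-mid),ang(l2-mid),np.linalg.norm(l1-mid),np.linalg.norm(l2-mid),'bolt along line',ang(l2-l1))
    if 'k' in picks: print('knob dir',ang(f(picks['k'],107.5)-mid),f(picks['k'],107.5))
    if 'lv' in picks: print('level top',f(picks['lv'],142))
E
python3 -c "
from meas import *
go([150,10],dict(A=(583,178),B=(216,185),mL=(382,352),mR=(428,350),l1=(435,400),l2=(442,433),k=(456,518),lv=(391,184)))"
```

```text
A [640.55855423  37.43495041] B [479.18280215 -19.13470451] mid [559.87067819   9.15012295] 171.00368188385812
handle dir-90 -70.68207939061917 slot dir -70.98430572008122 84.99898868163078
line dir from axis -62.34080942505088 -61.91429402939849 113.87970212233286 133.76807004386754 bolt along line -59.47397693443433
knob dir -61.8975152810107 [ 641.5276829  -143.76389663]
level top [557.7304279    5.09340523]
```

arm_command(motion=[{"offset":[0.025,0.025,0.03],"spin":0},{"offset":[0.03,0.025,0.04],"spin":0},{"offset":[0.03,0.026,0.04],"spin":0},{"offset":[0,0,0.03],"spin":0},{"offset":[0,0,0.03],"spin":0}])

```text
time_s: 11.1
ee_pos: [650.6, 4.8, 139.1]
ee_rot: [-180.0, 0.0, 108.4]
force: [0.5, -0.6, -0.4]
gripper_width: 0.4
gripper_force: 0.0
```

arm_command(motion=[{"offset":[0,0,0.02],"spin":0},{"offset":[0,0,0.015],"spin":0},{"offset":[0,0,0],"spin":0},{"offset":[0.005,0,0],"spin":0},{"offset":[0.004,0,0],"spin":0}])

```text
time_s: 11.72
ee_pos: [648.2, 13.0, 106.5]
ee_rot: [179.9, 0.0, 108.4]
force: [-1.0, -0.5, 0.9]
gripper_width: 0.5
gripper_force: 0.0
```

arm_command(motion=[{"offset":[0.003,0,0],"spin":0},{"offset":[0.003,0.0008,0],"spin":-0.035},{"offset":[0.003,0.0008,0],"spin":-0.035},{"offset":[0.003,0.0008,0],"spin":-0.035},{"offset":[0.0015,0.0004,0],"spin":-0.0175}])

```text
time_s: 12.35
ee_pos: [645.6, 26.5, 105.4]
ee_rot: [180.0, 0.0, 115.5]
force: [1.4, -1.4, 0.9]
gripper_width: 0.5
gripper_force: 1.0
```

arm_command(motion=[{"offset":[0.0015,0.0004,0],"spin":-0.0175},{"offset":[0,0,0],"spin":0},{"offset":[0,0,0],"spin":0}])

```text
time_s: 12.72
ee_pos: [645.1, 28.0, 105.1]
ee_rot: [-180.0, -0.0, 116.4]
force: [0.9, -0.4, 0.0]
gripper_width: 0.7
gripper_force: 0.5
```

arm_command(motion=[{"offset":[-0.008,0,0],"spin":0},{"offset":[-0.004,0,-0.03],"spin":0},{"offset":[0,0,-0.05],"spin":0},{"offset":[-0.04,-0.03,-0.025],"spin":0},{"offset":[-0.04,-0.03,-0.02],"spin":0}])

```text
time_s: 13.35
ee_pos: [632.5, -82.0, 231.6]
ee_rot: [179.9, 0.0, 116.5]
force: [0.3, -1.0, -0.2]
gripper_width: 0.4
gripper_force: 0.0
```

arm_command(motion=[{"offset":[-0.026,-0.022,0],"spin":0},{"offset":[0,0,0],"spin":0},{"offset":[0,0,0],"spin":0},{"offset":[0,0,0],"spin":0}])

```text
time_s: 13.85
ee_pos: [624.4, -113.1, 230.0]
ee_rot: [-180.0, -0.0, 116.5]
force: [-0.4, 0.2, -0.4]
gripper_width: 0.1
gripper_force: 0.0
```

```bash
python3 look.py pics/w4.png; python3 -c "
import cv2;a=cv2.imread('pics/w4.png')[0:230,160:480];cv2.imwrite('pics/w4c.png',cv2.resize(a,None,fx=2.5,fy=2.5,interpolation=2))"
```

```text
slot_mouth 0.81 [312.2 152. ] [602.6 -81.7  57. ]
slot_mouth 0.55 [310.7 128.9] [589.2 -58.3  57. ]
handle_a 0.73 [239.9  63.8] [485.9 -29.1  57. ]
handle_a 0.65 [387.8  58.3] [632.2  50.   57. ]
bolt_tip 0.92 [315.6 152.7] [606.7 -81.   56.5]
knob 0.81 [320.9 210.4] [ 644.5 -142.6   56.5]
laser_level 0.67 [310.6  62.8] [557.9   5.   66. ]
laser_level 0.37 [318.3 211.3] [ 640.8 -142.7   66. ]
laser_module 0.59 [380.8 200. ] [ 718.1 -103.3   15. ]
battery_cell 0.65 [249.8 209.9] [ 560.6 -197.5   15. ]
battery_cell 0.4 [315.4 150.3] [606.5 -82.6  15. ]
14.35 [ 624.26976281 -114.23363209  230.36117853] [1.79999876e+02 4.76925680e-03 1.16391367e+02] [-0.46681218  0.26900954 -0.24758506] [-1.14059296e+01  2.28117048e+01  7.78888262e+01 -3.75806096e-03
  7.92964482e+01 -3.77965984e+01]
```

View pics/w4c.png

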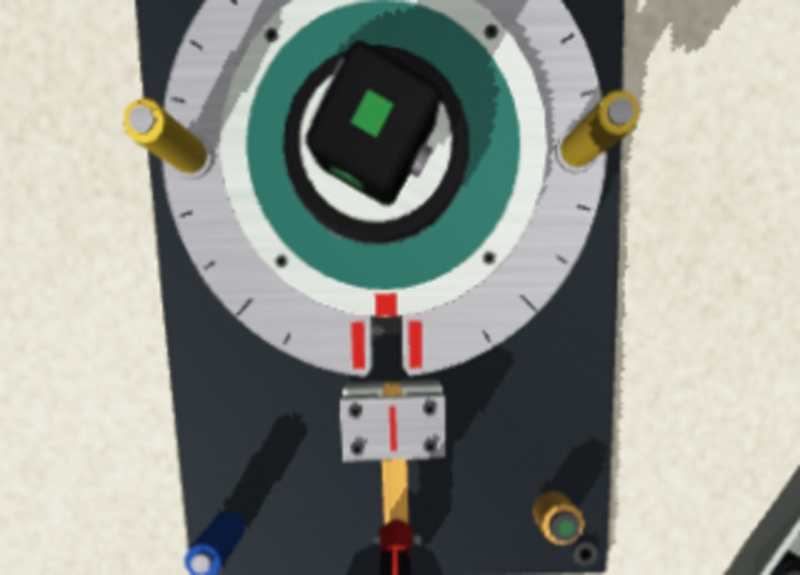

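The slot marks are centred at (358,345) and (415,345), giving a slot centre at about (387,345). The bolt tip is at (392,388) and the guide's red line runs (392,406)→(394,450). The offset is small, so I'll measure it by colour segmentation.

```bash
python3 - <<'E'
from h import *
p=cv2.imread('pics/w4.png').astype(int)
b,g,r=p[...,0],p[...,1],p[...,2]
red=((r>140)&(g<90)&(b<90)).astype(np.uint8)
n,l,st,c=cv2.connectedComponentsWithStats(red)
P={}
for i in range(1,n):
    if st[i,4]>8 and 110<c[i][1]<185: print(c[i].round(1),st[i])
    z=66 if c[i][1]>160 else 57
    if st[i,4]>8 and 110<c[i][1]<185: print('  w',at_z('wrist',c[i],z).round(1))
br=((r>150)&(g>100)&(g<190)&(b<110)&(r-b>70))
for y in (187,190,193,196,154,156):
    xs=np.nonzero(br[y,290:345])[0]+290; 
    if len(xs): print(y,xs.min(),xs.max(),at_z('wrist',(xs.mean(),y),56.5).round(1))
E
python3 -c "
from meas import *
go([160,0],dict(A=(621,111),B=(142,119),mL=(358,345),mR=(415,345),l1=(392,406),l2=(394,450)))"
```

```text
[314.  121.8] [311 118   7   9  60]
  w [589.  -50.4  57. ]
[303.  137.7] [301 129   5  18  88]
  w [585.4 -72.5  57. ]
[325.9 137.6] [324 129   5  18  86]
  w [609.6 -60.4  57. ]
[316.6 170.9] [316 163   3  17  34]
  w [616.8 -99.6  66. ]
187 313 322 [ 627.2 -118.3   56.5]
190 313 322 [ 628.9 -121.7   56.5]
193 313 322 [ 630.6 -125.1   56.5]
196 313 321 [ 631.7 -128.7   56.5]
154 315 315 [606.6 -83.5  56.5]
156 314 319 [609.3 -84.8  56.5]
A [634.95744136  48.20112133] B [482.65517914 -30.0858971 ] mid [558.80631025   9.05761212] 171.24496001573624
handle dir-90 -62.79574822374084 slot dir -62.964826535394586 84.91973882212022
line dir from axis -61.80278432800781 -61.6888473682191 112.69972555573855 133.67924189637404 bolt along line -61.07682034813466
```

arm_command(motion=[{"offset":[0.036,0.028,0],"spin":0},{"offset":[0.036,0.028,0],"spin":0},{"offset":[0.034,0.026,0.02],"spin":0},{"offset":[0,0,0.035],"spin":0},{"offset":[0,0,0.035],"spin":0}])

```text
time_s: 14.98
ee_pos: [650.8, 17.9, 139.6]
ee_rot: [180.0, 0.0, 116.5]
force: [-0.1, 0.0, -1.0]
gripper_width: 0.5
gripper_force: 0.0
```

arm_command(motion=[{"offset":[0,0,0.02],"spin":0},{"offset":[0,0,0.015],"spin":0},{"offset":[0,0,0],"spin":0},{"offset":[0.005,0,0],"spin":0},{"offset":[0.004,0,0],"spin":0}])

```text
time_s: 15.6
ee_pos: [647.1, 25.5, 106.5]
ee_rot: [179.9, 0.0, 116.4]
force: [-0.8, -0.3, 0.7]
gripper_width: 0.9
gripper_force: 0.0
```

arm_command(motion=[{"offset":[0.002,0,0],"spin":0},{"offset":[0.001,0,0],"spin":0},{"offset":[0.001,0.0003,0],"spin":-0.011},{"offset":[0.0008,0.0002,0],"spin":-0.01},{"offset":[0,0,0],"spin":0}])

```text
time_s: 16.23
ee_pos: [645.2, 29.4, 105.6]
ee_rot: [180.0, 0.0, 117.6]
force: [0.1, -1.5, 1.0]
gripper_width: 0.5
gripper_force: 0.9
```

arm_command(motion=[{"offset":[-0.008,0,0],"spin":0},{"offset":[-0.004,0,-0.03],"spin":0},{"offset":[0,0,-0.05],"spin":0},{"offset":[-0.04,-0.03,-0.025],"spin":0},{"offset":[-0.04,-0.03,-0.02],"spin":0}])

```text
time_s: 16.85
ee_pos: [634.4, -80.4, 231.5]
ee_rot: [179.9, 0.0, 117.7]
force: [0.5, -0.3, -0.3]
gripper_width: 0.5
gripper_force: 0.0
```

arm_command(motion=[{"offset":[-0.03,-0.022,0],"spin":0},{"offset":[0,0,0],"spin":-0.012},{"offset":[0,0,0],"spin":0},{"offset":[0,0,0],"spin":0}])

```text
time_s: 17.35
ee_pos: [628.8, -115.2, 229.9]
ee_rot: [-180.0, -0.1, 118.3]
force: [0.0, -0.4, 0.3]
gripper_width: 0.9
gripper_force: 0.0
```

```bash
cat > seg.py <<'E'
from h import *
import sys
p0,d=env.grab_frame('wrist'); cv2.imwrite(sys.argv[1],p0);p=p0.astype(int); np.save('wd',d)
ang=lambda v:np.degrees(np.arctan2(v[1],v[0])).round(2)
ax=np.array([558.8,9.06])
b,g,r=p[...,0],p[...,1],p[...,2]
n,l,st,c=cv2.connectedComponentsWithStats(((r>140)&(g<90)&(b<90)).astype(np.uint8))
M=[]
for i in range(1,n):
    if st[i,4]>8:
        z=66 if st[i,2]<=4 else 57; w=at_z('wrist',c[i],z); print(c[i].round(1),st[i],w.round(1),ang(w[:2]-ax))
        if st[i,2]==5 or (z==57 and st[i,3]>12): M.append(w[:2])
print('slot',ang(np.mean(M,0)-ax),len(M))
br=((r>150)&(g>100)&(g<190)&(b<110)&(r-b>70))
for y in (187,190,193,196):
    xs=np.nonzero(br[y,290:345])[0]+290
    if len(xs): w=at_z('wrist',(xs.mean(),y),56.5);print(y,xs.min(),xs.max(),w.round(1),ang(w[:2]-ax))
y=((r>140)&(g>110)&(b<70)).astype(np.uint8)
s=env.state();print(s['time_s'],s['ee_pos'],s['ee_rot'],s['force'])
E
python3 seg.py pics/w5.png;python3 -c "
import cv2;a=cv2.imread('pics/w5.png')[0:230,160:480];cv2.imwrite('pics/w5c.png',cv2.resize(a,None,fx=2.5,fy=2.5,interpolation=2))"
```

```text
[585.4  75.4] [582  72   8   8  49] [847.1 152.3  57. ] 26.41
[609.8  88. ] [607  85   7   7  42] [884.8 158.2  57. ] 24.58
[314.5 118.1] [311 114   8   9  71] [589.8 -48.6  57. ] -61.72
[303.  133.6] [301 125   5  18  89] [586.3 -70.6  57. ] -70.95
[325.9 134. ] [324 125   5  19  90] [610.3 -58.2  57. ] -52.56
[314.5 167.5] [314 159   2  18  34] [616.7 -98.3  66. ] -61.67
[315.9 218.7] [311 215  10  12  54] [ 649.4 -155.8   57. ] -61.21
slot -61.73 2
187 311 319 [ 629.1 -120.5   56.5] -61.51
190 310 319 [ 630.4 -124.1   56.5] -61.75
193 311 319 [ 632.7 -127.2   56.5] -61.52
196 310 318 [ 633.4 -131.1   56.5] -61.97
17.4 [ 628.85742141 -115.22912229  230.00298267] [-1.79983452e+02 -3.88497602e-02  1.18355758e+02] [-0.01342788  0.06158048  1.05592911]
```

View pics/w5c.png

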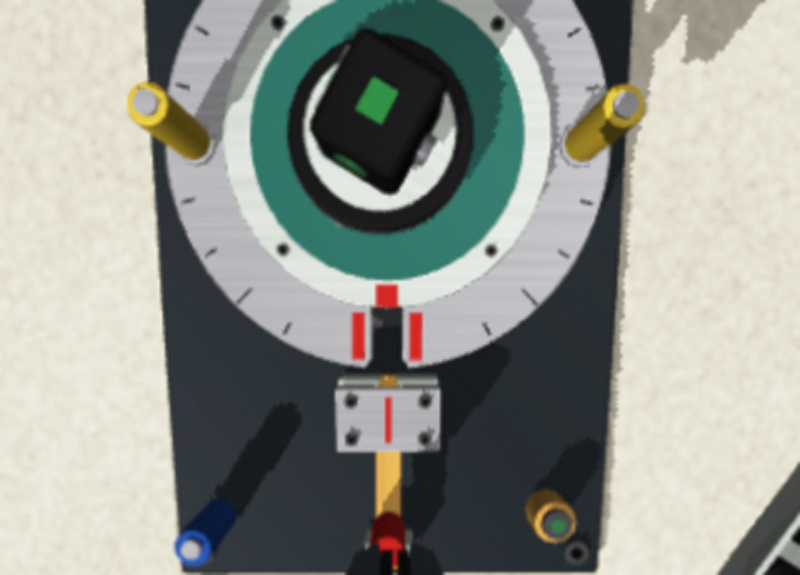

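The slot (−61.73°) and bolt (−61.7°) are now aligned, and the laser level is still centred. Next I go behind the knob at the same yaw.

arm_command(motion=[{"offset":[-0.033,-0.0015,0],"spin":0},{"offset":[-0.033,-0.0012,0],"spin":0},{"offset":[0,0,0.03],"spin":0},{"offset":[0,0,0.04],"spin":0},{"offset":[0,0,0.03],"spin":0}])

```text
time_s: 18.02
ee_pos: [657.3, -174.7, 128.4]
ee_rot: [-179.9, -0.1, 118.3]
force: [-0.1, -0.2, -0.6]
gripper_width: 0.8
gripper_force: 0.0
```

arm_command(motion=[{"offset":[0,0,0.02],"spin":0},{"offset":[0,0,0.012],"spin":0},{"offset":[0,0,0],"spin":0},{"offset":[0,0,0],"spin":0}])

```text
time_s: 18.52
ee_pos: [658.4, -175.8, 99.4]
ee_rot: [179.9, 0.1, 118.3]
force: [-0.7, -0.4, -0.5]
gripper_width: 0.5
gripper_force: 0.0
```

arm_command(motion=[{"offset":[0.004,0,0],"spin":0},{"offset":[0.004,0,0],"spin":0},{"offset":[0.003,0,0],"spin":0},{"offset":[0.003,0,0],"spin":0},{"offset":[0.003,0,0],"spin":0}])

```text
time_s: 19.15
ee_pos: [649.5, -160.7, 98.4]
ee_rot: [180.0, 0.0, 118.3]
force: [-0.1, -0.2, -0.3]
gripper_width: 0.7
gripper_force: 0.0
```

arm_command(motion=[{"offset":[0.003,0,0],"spin":0},{"offset":[0.003,0,0],"spin":0},{"offset":[0.003,0,0],"spin":0},{"offset":[0.003,0,0],"spin":0},{"offset":[0.002,0,0],"spin":0}])

```text
time_s: 19.77
ee_pos: [642.9, -148.3, 98.4]
ee_rot: [180.0, 0.0, 118.3]
force: [-0.5, 0.0, 0.0]
gripper_width: 0.4
gripper_force: 0.0
```

No contact force where I expected it, so I'll look before going on.

```bash
python3 - <<'E'
from h import *
s=env.state();print(s['force'],s['ee_pos'])
for n in('scene','side','wrist'):
    p,d=env.grab_frame(n); cv2.imwrite(f'pics/{n}6.png',p)
    for t,z in [('knob',56.5),('bolt_tip',56.5),('slot_mouth',57)]:
        for r in env.pinpoint(n,t)[:2]: print(n,t,round(r['score'],2),np.round(r['location'],1),np.round(at_z(n,r['location'],z),1))
a=cv2.resize(cv2.imread('pics/scene6.png')[190:290,270:390],None,fx=5,fy=5,interpolation=2)
b=cv2.resize(cv2.imread('pics/wrist6.png')[40:290,200:440],None,fx=2,fy=2,interpolation=2)
o=np.zeros((500,800,3),np.uint8);o[:,:320]=a[:500,130:450];o[:,320:]=b[:500,:480];cv2.imwrite('pics/c6.png',o)
E
```

```text
[-0.48411342  0.03977821  0.02039599] [ 642.85050014 -148.34996654   98.37450652]
scene knob 0.57 [325. 246.] [ 631.6 -126.3   56.5]
scene bolt_tip 0.62 [354.1 264.7] [ 743.4 -136.1   56.5]
scene bolt_tip 0.59 [329.3 233.3] [606.2 -72.5  56.5]
scene slot_mouth 0.67 [326.6 236.3] [608.7 -89.3  57. ]
scene slot_mouth 0.28 [326.  246.8] [ 636.4 -127.6   57. ]
side knob 0.63 [307.1 153.8] [ 638.7 -156.5   56.5]
side bolt_tip 0.64 [278.  164.9] [695.1 -62.   56.5]
side bolt_tip 0.35 [274.5 191.5] [641.9  49.4  56.5]
side slot_mouth 0.89 [304.1 172. ] [604.3 -71.6  57. ]
side slot_mouth 0.56 [302.4 156.4] [ 645.7 -136.7   57. ]
wrist knob 0.59 [321.4 209.8] [ 644.4 -142.9   56.5]
wrist bolt_tip 0.66 [316.3 115.4] [606.6 -80.9  56.5]
wrist slot_mouth 0.97 [319.8 112.6] [607.9 -77.9  57. ]
```

View pics/c6.png

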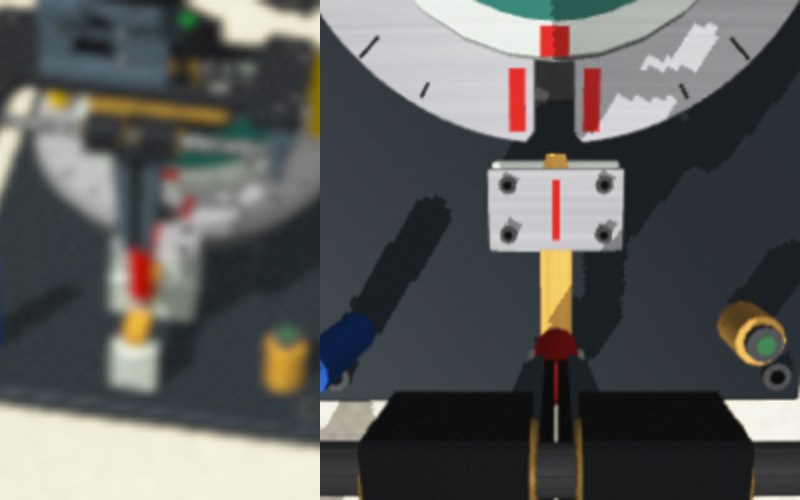

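The left half (scene) shows the finger on the near side of the red knob, covering its top part. The right half (wrist) shows the knob dome at (555,345) just ahead of the fingers, the bolt still drawn back and the slot well in line. I'll check the geometry numerically.

```bash
python3 - <<'E'
from h import *
print('knobtop',proj('wrist',[641,-143,107.5]),'knob front',proj('wrist',[641,-143,63]))
m,Rm,e=cam('wrist'); s=env.state(); Rt=R.from_euler('xyz',s['ee_rot'],degrees=True).as_matrix()
for q in [(0,0,14),(16,0,14),(16,13,14),(16,-13,14),(16,0,-30),(16,0,0),(8,0,14)]: print(q,proj('wrist',Rt@np.array(q,float)+s['ee_pos']).round(1))
p,d=env.grab_frame('wrist')
for row in range(196,250,3):
    o=[]
    for col in (303,308,312,317,322,327,332):
        w=Rt.T@(at_d('wrist',(col,row),d[row,col])-s['ee_pos']); o.append('%d,%d,%d'%tuple(w) if d[row,col]>0 else '-')
    print(row,o, p[row,317])
E
```

```text
knobtop [317.47811135 230.11311273] knob front [317.49428759 210.25701374]
(0, 0, 14) [316.2 226.6]
(16, 0, 14) [316.2 204.9]
(16, 13, 14) [334.9 204.9]
(16, -13, 14) [297.5 204.9]
(16, 0, -30) [315.8 225.9]
(16, 0, 0) [316.1 210.6]
(8, 0, 14) [316.2 215.9]
196 ['5,-12,82', '5,-7,83', '15,-3,43', '15,0,42', '15,4,43', '5,9,83', '5,14,85'] [ 66 139 184]
199 ['2,-12,85', '2,-8,83', '12,-3,43', '13,0,41', '13,4,42', '2,9,83', '2,14,83'] [ 62 131 175]
202 ['0,-12,84', '0,-8,83', '10,-3,43', '10,0,41', '10,4,42', '0,9,85', '0,14,84'] [ 60 129 172]
205 ['-3,-12,84', '-2,-8,83', '8,-3,41', '11,0,30', '7,4,43', '-3,9,84', '-'] [14 17 79]
208 ['-6,-12,84', '-6,-8,84', '10,-3,25', '11,0,21', '10,4,25', '-6,9,83', '-6,14,83'] [11 12 77]
211 ['-9,-12,84', '-9,-8,83', '10,-3,18', '11,0,14', '10,4,17', '7,8,29', '-8,14,83'] [13 14 80]
214 ['-12,-12,84', '7,-5,19', '10,-2,10', '11,0,7', '10,3,9', '7,7,19', '-12,14,84'] [10 12 80]
217 ['-14,-12,83', '7,-5,12', '10,-2,3', '11,0,0', '10,3,2', '8,7,11', '-15,14,84'] [11 13 81]
220 ['-17,-12,82', '16,-4,-22', '15,-2,-16', '11,0,-4', '-', '16,6,-21', '-1
[... 265 characters left out ...]
-2,-33', '5,0,-6', '15,3,-32', '16,5,-36', '16,8,-36'] [ 20  21 106]
232 ['17,-6,-42', '16,-4,-40', '15,-2,-37', '4,0,-8', '14,3,-36', '16,5,-41', '16,8,-41'] [ 18  19 103]
235 ['16,-6,-46', '16,-3,-45', '15,-1,-41', '2,0,-8', '15,3,-41', '17,5,-47', '16,8,-46'] [ 17  18 102]
238 ['37,-3,-102', '16,-3,-49', '15,-1,-46', '0,0,-8', '15,3,-46', '16,5,-50', '37,5,-102'] [17 19 98]
241 ['37,-3,-104', '16,-3,-53', '14,-1,-49', '-2,0,-7', '15,3,-50', '16,5,-53', '37,5,-104'] [22 23 87]
244 ['37,-3,-106', '16,-3,-57', '15,-1,-54', '-49,0,99', '15,3,-54', '16,5,-58', '37,5,-107'] [114 124 130]
247 ['37,-3,-109', '17,-3,-61', '16,-1,-59', '-52,0,100', '15,2,-58', '17,5,-63', '37,4,-109'] [112 123 127]
```

```bash
python3 - <<'E'
from h import *
s=env.state(); Rt=R.from_euler('xyz',s['ee_rot'],degrees=True).as_matrix()
for n in('scene','side','wrist'):
    p,d=env.grab_frame(n); c0=proj(n,s['ee_pos'])
    print(n,c0.round(1))
    L=[]
    for r in range(int(c0[1])-60,int(c0[1])+40):
        for c in range(int(c0[0])-40,int(c0[0])+40):
            if 0<=r<400 and d[r,c]>0:
                w=Rt.T@(at_d(n,(c,r),d[r,c])-s['ee_pos'])
                if abs(w[0])<28 and abs(w[1])<32 and -75<w[2]<45: L.append((*w,c,r,*p[r,c][::-1]))
    L=np.array(L).round().astype(int)
    for zb in range(-70,45,8):
        q=L[(L[:,2]>=zb)&(L[:,2]<zb+8)]
        if len(q): print(zb,len(q),'x',q[:,0].min(),q[:,0].max(),'y',q[:,1].min(),q[:,1].max(),'row',q[:,4].min(),q[:,4].max(),'rgb',np.median(q[:,5:],0))
E
```

```text
scene [323.4 240.9]Traceback (most recent call last):
  File "<stdin>", line 10, in <module>
  File "h.py", line 16, in at_d
    m,Rm,e=cam(n); return e+Rm@ray(m,px)*dep
           ~~~^^^
  File "h.py", line 5, in cam
    m=env.camera_model(n)
ValueError: time passes only in moves, steps and waits
```

```bash
python3 - <<'E'
from h import *
s=env.state(); Rt=R.from_euler('xyz',s['ee_rot'],degrees=True).as_matrix(); print(s['time_s'],s['ee_pos'])
for n in('scene','side','wrist'):
    m,Rm,e=cam(n); p,d=env.grab_frame(n); L=[]
    q=Rm.T@(s['ee_pos']-e);u=q[:2]/q[2];c0=u*m['fx']+[m['cx'],m['cy']]
    for r in range(int(c0[1])-60,int(c0[1])+40):
        for c in range(int(c0[0])-40,int(c0[0])+40):
            if 0<=r<400 and d[r,c]>0:
                w=Rt.T@(e+Rm@ray(m,(c,r))*d[r,c]-s['ee_pos'])
                if abs(w[0])<28 and abs(w[1])<32 and -75<w[2]<45: L.append((*w,c,r,*p[r,c][::-1]))
    if not L: continue
    print(n);L=np.array(L).round().astype(int)
    for zb in range(-70,45,8):
        q=L[(L[:,2]>=zb)&(L[:,2]<zb+8)]
        if len(q): print(zb,len(q),'x',q[:,0].min(),q[:,0].max(),'y',q[:,1].min(),q[:,1].max(),'row',q[:,4].min(),q[:,4].max(),'rgb',np.median(q[:,5:],0))
E
```

```text
20.475 [ 642.95364776 -148.57813717   98.36030589]
scene
-70 24 x -20 -7 y -10 14 row 225 229 rgb [70.  81.  88.5]
-62 18 x -20 11 y -10 13 row 223 230 rgb [64.5 73.  80. ]
-54 23 x -19 18 y -10 13 row 224 232 rgb [63. 75. 82.]
-46 21 x -20 2 y -10 12 row 229 235 rgb [65. 74. 81.]
-38 15 x -20 7 y -7 12 row 230 237 rgb [74. 79. 83.]
-30 18 x -18 13 y -7 11 row 231 239 rgb [75.  67.  71.5]
-22 4 x -16 -13 y -4 7 row 239 240 rgb [103.5  61.5  64.5]
-14 1 x 0 0 y 7 7 row 239 239 rgb [126.  92.  93.]
-6 9 x -5 0 y -4 7 row 240 241 rgb [148.  49.  51.]
2 12 x -6 3 y -5 8 row 242 244 rgb [181.5  46.   26. ]
10 9 x -2 2 y -4 7 row 244 246 rgb [178.  47.  26.]
18 12 x -3 2 y -4 8 row 246 248 rgb [166.5  37.   29.5]
26 7 x -5 2 y -4 7 row 248 249 rgb [180.  86.  70.]
34 23 x -21 22 y -5 7 row 246 256 rgb [202. 157.  72.]
42 13 x -21 9 y -5 7 row 250 257 rgb [212. 167.  69.]
side
-70 16 x 7 19 y -9 16 row 130 133 rgb [42. 44. 50.]
-62 11 x 11 19 y -6 16 row 132 135 rgb [42. 43. 45.]
-54 12 x 10 18 y -6 13 row 134 136 rgb [48.  50.5 51.5]
-46 13 x 10 19 y -7 13 row 136 138 rgb [68. 71. 69.]
-38
[... 689 characters left out ...]
4. 14. 14.]
-54 128 x 14 17 y -8 8 row 235 246 rgb [22.  15.5 16. ]
-46 222 x 15 17 y -10 12 row 230 238 rgb [27. 31. 35.]
-38 175 x 14 17 y -10 11 row 225 233 rgb [27. 32. 36.]
-30 139 x 15 17 y -9 10 row 220 228 rgb [27. 31. 36.]
-22 69 x 15 17 y -7 9 row 218 223 rgb [28. 28. 32.]
-14 43 x -3 11 y 1 1 row 221 242 rgb [104.  21.  19.]
-6 33 x 10 12 y -3 5 row 217 221 rgb [76. 13. 12.]
2 52 x 9 12 y -4 6 row 213 217 rgb [80. 13. 12.]
10 65 x 6 12 y -6 8 row 210 218 rgb [79. 13. 12.]
18 61 x 4 12 y -7 9 row 207 218 rgb [78. 13. 12.]
26 48 x 4 12 y -7 9 row 205 216 rgb [80.5 18.  15. ]
34 20 x 8 27 y -5 7 row 182 206 rgb [177.5 137.5  72.5]
42 365 x 6 28 y -5 7 row 181 207 rgb [219. 169.  85.]
```

Both cameras show the closed fingertips ending about 18 mm behind the reported TCP, so the tips are near z 116 and passed just above the knob at z 107.5. Nothing was touched. I'll back off, go 33 mm lower and push again.

arm_command(motion=[{"offset":[-0.017,0,0],"spin":0},{"offset":[-0.017,0.001,0],"spin":0},{"offset":[0,0,0],"spin":0},{"offset":[0,0,0.015],"spin":0},{"offset":[0,0,0.018],"spin":0}])

```text
time_s: 21.25
ee_pos: [659.5, -177.7, 64.1]
ee_rot: [-180.0, -0.0, 118.3]
force: [0.6, 0.1, -0.3]
gripper_width: 0.7
gripper_force: 0.0
```

arm_command(motion=[{"offset":[0,0,0],"spin":0},{"offset":[0.004,0,0],"spin":0},{"offset":[0.003,0,0],"spin":0},{"offset":[0.003,0,0],"spin":0},{"offset":[0.003,0,0],"spin":0}])

```text
time_s: 21.88
ee_pos: [653.8, -166.4, 65.8]
ee_rot: [180.0, 0.0, 118.3]
force: [0.1, 0.2, 0.4]
gripper_width: 0.8
gripper_force: 0.0
```

arm_command(motion=[{"offset":[0.003,0,0],"spin":0},{"offset":[0.003,0,0],"spin":0},{"offset":[0.003,0,0],"spin":0},{"offset":[0.003,0,0],"spin":0},{"offset":[0.003,0,0],"spin":0}])

```text
time_s: 22.5
ee_pos: [646.9, -153.3, 65.6]
ee_rot: [180.0, 0.0, 118.3]
force: [1.1, -3.5, 2.5]
gripper_width: 0.4
gripper_force: 1.6
```

arm_command(motion=[{"offset":[0.003,0,0],"spin":0},{"offset":[0.002,0,0],"spin":0},{"offset":[0.002,0,0],"spin":0},{"offset":[0.002,0,0],"spin":0}])

```text
time_s: 23.0
ee_pos: [642.4, -145.3, 65.4]
ee_rot: [180.0, 0.0, 118.3]
force: [2.3, -2.1, 3.6]
gripper_width: 0.5
gripper_force: 1.5
```

arm_command(motion=[{"offset":[0.002,0,0],"spin":0},{"offset":[0.0015,0,0],"spin":0},{"offset":[0.001,0,0],"spin":0},{"offset":[0,0,0],"spin":0}])

```text
time_s: 23.5
ee_pos: [640.1, -141.3, 65.3]
ee_rot: [-180.0, -0.0, 118.3]
force: [2.2, -2.6, 1.6]
gripper_width: 0.6
gripper_force: 1.2
```

arm_command(motion=[{"offset":[0.001,0,0],"spin":0},{"offset":[0.0005,0,0],"spin":0},{"offset":[0,0,0],"spin":0}])

```text
time_s: 23.88
ee_pos: [639.4, -140.1, 65.3]
ee_rot: [-180.0, -0.0, 118.3]
force: [1.1, -2.5, 1.2]
gripper_width: 0.2
gripper_force: 1.3
```

arm_command(motion=[{"offset":[0.0007,0,0],"spin":0},{"offset":[0.0005,0,0],"spin":0},{"offset":[0,0,0],"spin":0}])

```text
time_s: 24.25
ee_pos: [639.2, -139.5, 65.4]
ee_rot: [180.0, 0.1, 118.3]
force: [1.9, -5.6, 1.2]
gripper_width: 0.6
gripper_force: 2.4
```

```bash
python3 - <<'E'
from h import *
p,d=env.grab_frame('wrist'); cv2.imwrite('pics/w7.png',p)
for t,z in [('bolt_tip',56.5),('knob',56.5),('slot_end',57),('slot_mouth',57)]:
    for r in env.pinpoint('wrist',t)[:2]:
        w=at_z('wrist',r['location'],z);print(t,round(r['score'],2),np.round(r['location'],1),w.round(1),np.linalg.norm(w[:2]-[558.8,9.06]).round(1))
print(env.state()['force'],env.state()['ee_pos'])
cv2.imwrite('pics/w7c.png',cv2.resize(p[0:260,220:420],None,fx=3,fy=2.3,interpolation=2)[:598])
E
```

```text
bolt_tip 0.83 [315.1  81.6] [593.  -54.9  56.5] 72.6
knob 0.71 [417.4 219.6] [ 697.7 -100.3   56.5] 176.7
knob 0.64 [319.6 193.5] [ 629.2 -116.    56.5] 143.5
slot_end 0.82 [311.4  82.4] [591.3 -56.4  57. ] 73.1
slot_end 0.27 [418.5 221.7] [ 698.9 -101.1   57. ] 178.2
slot_mouth 0.85 [315.4 129.1] [606.8 -80.2  57. ] 101.3
[ 2.51413398 -5.02864591  1.28536432] [ 639.14152967 -139.4765272    65.38435777]
```

View pics/w7c.png

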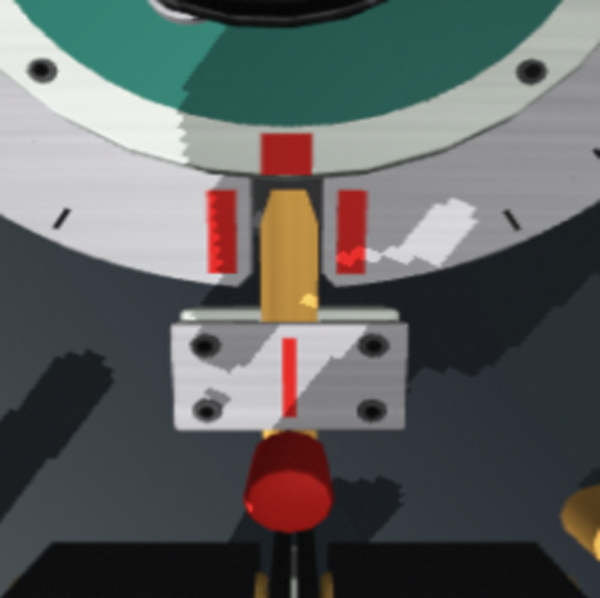

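The bolt is in the slot with its tip at (290,190), about 73 mm from the axis where 74 is home. Force has risen to 5.6 N, so the stop has been reached. One small nudge will confirm it.

arm_command(motion=[{"offset":[0.0005,0,0],"spin":0},{"offset":[0.0003,0,0],"spin":0},{"offset":[0,0,0],"spin":0}])

```text
time_s: 24.88
ee_pos: [639.2, -139.4, 65.4]
ee_rot: [180.0, 0.1, 118.3]
force: [2.5, -6.2, 0.2]
gripper_width: 0.6
gripper_force: 3.3
```

The tool no longer advances while force builds, so the bolt is on its stop. Retreating.

arm_command(motion=[{"offset":[-0.005,0,0],"spin":0},{"offset":[-0.015,0,0],"spin":0},{"offset":[-0.015,0,0],"spin":0},{"offset":[0,0,-0.03],"spin":0},{"offset":[0,0,-0.05],"spin":0}])

```text
time_s: 25.5
ee_pos: [654.1, -169.6, 143.7]
ee_rot: [-179.8, -0.2, 118.2]
force: [1.0, 0.5, 0.3]
gripper_width: 0.4
gripper_force: 0.0
```

arm_command(motion=[{"offset":[0,0,-0.05],"spin":0},{"offset":[0,0,-0.04],"spin":0},{"offset":[0,0,0],"spin":0},{"offset":[0,0,0],"spin":0},{"offset":[0,0,0],"spin":0}])

```text
time_s: 26.12
ee_pos: [654.4, -169.2, 233.2]
ee_rot: [-179.8, -0.2, 118.3]
force: [1.0, -0.5, 0.5]
gripper_width: 0.7
gripper_force: 0.0
```

```bash
python3 - <<'E'
from h import *
p,d=env.grab_frame('wrist'); cv2.imwrite('pics/w8.png',p)
for t,z in [('bolt_tip',56.5),('knob',56.5),('slot_end',57),('laser_level',66),('laser_module',15),('battery_cell',15)]:
    for r in env.pinpoint('wrist',t)[:2]:
        w=at_z('wrist',r['location'],z);print(t,round(r['score'],2),np.round(r['location'],1),w.round(1),np.linalg.norm(w[:2]-[558.8,9.06]).round(1))
s=env.state();print(s['time_s'],s['force'],s['ee_pos'])
E
```

```text
bolt_tip 0.55 [320.2  70.2] [595.9 -52.3  56.5] 71.7
knob 0.98 [318.5 132.8] [ 627.8 -115.1   56.5] 142.0
slot_end 0.73 [313.   71.3] [589.7 -57.3  57. ] 73.2
laser_level 0.81 [3.159e+02 3.000e-01] [559.3   6.9  66. ] 2.2
laser_module 0.78 [382.8 159.2] [ 722.4 -105.6   15. ] 199.8
26.475 [ 1.07454089  0.35733018 -1.25882064] [ 655.14006676 -169.15879905  235.02492003]
```

Bolt home, laser level centred, bystanders unmoved, robot clear: handing in.

```bash
python3 -c "
from workcell import env
print(env.job_done())"
```

```text
the job is handed in; nothing more can be done
None
```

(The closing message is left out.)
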